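# Swap the jar on the balance and the bottle on the stirrer, and bring up the next bottle

## Robot

A 7-joint arm with a two-finger parallel gripper is mounted at the origin on the work surface. World frame = base frame: x ahead of the robot, y to its left, z up, the work surface at z = 0. Lengths are in m, angles in rad, forces in N, time in s.
With the tool pointing down it reaches from about 0.4 to 0.85 m from the base axis. Payload 4.4 kg.
Tool frame: the origin (TCP) lies midway between the tips of the shut fingers; the grasp point (between the pads) lies 19 mm behind it; y points along the fingers, z is the direction in which the jaws open and shut, and the axes are right-handed (so a half turn about y gives the same grasp; the last joint's range is limited). The gripper opens to 94 mm and grips with 3 to 60 N. Pads are 16 mm wide; open, the fingers measure 119 mm over their backs; the gripper's body (75 mm by 177 mm) begins 78 mm behind the grasp point.
Start: joints at [1.134, 0.628, 0.038, 1.517, -0.027, 0.996, -0.02], TCP at [0.236, -0.606, 0.205] pointing down, gripper open.
Joint ranges: [-3.06, 3.06], [-0.37, 2.12], [-1.25, 1.32], [0.18, 2.47], [-1.1, 4.24], [0.23, 1.98], [-2.94, 2.94]. Speed limits (rad/s): [2.57, 2.57, 3.14, 3.14, 3.14, 3.14, 3.14].

## Interface

Orientations are given as a unit quaternion [w, x, y, z].
In Python, from cell import r gives the robot as it stands. The module is installed in compiled form; this text tells all that it offers.
- The arm moves only by the tool play_rows, never from a script. Its argument "moves" is a list of rows, each a list of 3 entries, a list of its own where there are three numbers: the turn, a rotation vector about the tool's x, y, z in rad, then the shift along the tool's x, y, z in m, then the closure in counts, from 0 (fully open) to 255 (shut). A call has 1 to 12 rows; each row is the pose to reach, as a shift and turn from the pose commanded when the call began, along the tool's axes at that moment; what a row does not reach only later rows make up. A row lasts 1/10 s, in which the tool goes at most 50 mm and 8.59 degrees, less where a joint would pass 70% of its speed; a pose out of reach is approached as far as the arm can. A call with a gripper value outside its range is refused whole. The fingers move at their own pace and stop on an object; the grip force is fixed at half the most. Time passes only in rows, so rows that repeat a pose let the fingers close. It gives the time, the measured TCP pose, the force and the opening at its end, in the units of the state.
- r.get_obs(): the state, without advancing time (a new reading comes with each control period).
- r.grab_frame(name): name is "side" or "top" or "wrist"; returns a dict with "image" (420x560x3 uint8, red, green, blue), "fx", "fy", "cx", "cy" (pixels), "R" (3x3) and "t" (3): a world point X has camera coordinates R X + t. Camera axes: x right, y down, z forward; pixel columns grow to the right and rows downward; lengths in m; the calibration is good to about 2 mm. The wrist camera is an equidistant fisheye: a pixel r from the principal point sees the ray r / f radians off the axis. A picture is of the moment at which its call begins. There is no depth.
- r.finish_job(): hands the job in, once; it reports no verdict.
The state is a dict: "clock": time; "joints": joint angles; "joint_velocities": joint speeds; "tau": joint torques, N m; "ee_pos": TCP position; "eef_rot": TCP orientation; "contact_force": force on the tool from outside, world axes, zero at the start; "ft_torque": the same for the moment, N m; "gripper_width": finger opening in m.
Only numpy, scipy, OpenCV 4.12 (cv2) and the standard library are available. Lean on these libraries where they do the work, as an engineer would, in place of code of your own. Each camera call takes 0.05 s, during which the arm holds its last target. There are 200 camera calls.

## Task

The squat jar has been weighed and the round-shouldered screw-cap bottle has been stirred, so let them change places: the jar onto the middle of the stirrer's plate and the bottle onto the middle of the balance's pan; the empty steel tray is free for parking one of them meanwhile. The tall dropper bottle is next in line: lift it out of the packed crate and leave it standing in the steel tray. Keep all three upright the whole time and do not shift either of the two white spot plates.

Things in the scene. Friction and masses are not known exactly. Their poses are not given: they have to be found in the camera images.
- jar_mid (a point): Centre, 30 mm above its foot, of the squat straight-sided amber glass jar with a wide black screw lid: round, 48 mm in diameter (lid 49 mm), 60 mm tall, lid on the top 16 mm; about 0.14 kg, loose. It starts standing on the balance pan. z is its upright axis.
- bottle_mid (a point): Centre, 47 mm above its foot, of the amber glass screw-cap bottle with a white cap: round body 40 mm in diameter and straight from the foot to 58 mm up, then a shoulder, and a cap 25 mm in diameter from 75 to 94 mm (its top); about 0.13 kg, loose. It starts standing on the stirrer plate. z is its upright axis.
- dropper_mid (a point): Centre, 59 mm above its foot, of the tall amber dropper bottle: round body 34 mm in diameter to 56 mm up, shoulder to 68 mm, black collar 21 mm in diameter from 68 to 92 mm, black rubber bulb 15 mm in diameter to 118 mm; 0.08 kg, loose. It starts in one of the crate's nine places, packed against its neighbours; only its collar and bulb stand clear above them. z is its upright axis.
- balance_pan (a point): Centre of the top of the balance's round steel pan, 100 mm in diameter, 54 mm above the table; fixed and rigid. The balance is a low white box, 190 by 140 mm and 41 mm high, with a display and keys on the side towards -x of this point's axes (reaching 125 mm that way from the pan's centre); z is up.
- stirrer_plate (a point): Centre of the top of the magnetic stirrer's round white plate, 112 mm in diameter, 75 mm above the table; fixed and rigid. The stirrer is a grey box, 150 by 124 mm and 60 mm high, with a black knob on its -x face; z is up.
- tray_floor (a point): Centre of the inside floor, 3 mm above the table, of the square shallow steel tray: 100 by 100 mm outside, 3 mm walls, rim 12 mm above the table; fixed. It is empty at the start. x and y lie along its sides.
- crate_floor (a point): Centre of the inside floor, 5 mm above the table, of the light wooden slatted crate: 117 by 117 mm outside, 6 mm walls, 44 mm high, fixed; it holds nine bottles in three rows of three, 34.8 mm apart along its x and y, packed with hardly a gap: the tall dropper bottle and eight short vials whose tops are 59 mm above the table.
- plate12_mid (a point): Centre of the larger white ceramic spot plate with twelve wells, 68 by 92 by 13 mm, loose on the table beside the steel tray. Not to be shifted.
- plate6_mid (a point): Centre of the smaller white ceramic spot plate with six wells, 48 by 74 by 13 mm, loose on the table beside the crate. Not to be shifted.

How it is judged:
At the end, for the whole second after the job is handed in: The jar stands upright at rest on the stirrer plate and the bottle on the balance pan, each within 15 mm of its middle, and the dropper bottle stands upright at rest on the floor of the steel tray (within 42 mm of its middle) (horizontal distance between jar_mid and stirrer_plate below 0.015 m and z of jar_mid in the frame of stirrer_plate between 0.026 and 0.034 m and angle between each of jar_mid, bottle_mid, dropper_mid's own z axis and vertical below 0.1 rad and linear speed of each of jar, bottle, dropper below 0.02 m/s and angular speed of each of jar, bottle, dropper below 0.2 rad/s and horizontal distance between bottle_mid and balance_pan below 0.015 m and z of bottle_mid in the frame of balance_pan between 0.043 and 0.051 m and horizontal distance between dropper_mid and tray_floor below 0.042 m and z of dropper_mid in the frame of tray_floor between 0.055 and 0.063 m); the robot touches nothing.
It fails at once if the jar is tipped by more than 35 degrees (angle between jar_mid's own z axis and vertical above 0.61 rad).
It fails at once if the bottle is tipped by more than 35 degrees (angle between bottle_mid's own z axis and vertical above 0.61 rad).
It fails at once if the dropper is tipped by more than 35 degrees (angle between dropper_mid's own z axis and vertical above 0.61 rad).
It fails at once if the 12-well spot plate is shifted by more than 15 mm (distance of plate12_mid from where it was at the start of the episode above 0.015 m).
It fails at once if the 6-well spot plate is shifted by more than 15 mm (distance of plate6_mid from where it was at the start of the episode above 0.015 m).
It also fails if it takes over 115 s, if anything falls off the work surface, if the arm or the gripper's body presses on something with over 40 N, if the wrist force passes 120 N, or if a joint passes its speed limit or range.

## Working session

There is one attempt and no reset: what is moved stays moved. The work goes in short steps, Python scripts to look and compute and a tool call to move; the robot and the scene stay as the last step left them, time stands still between calls to the robot, and variables do not carry over. Pictures are saved under pics/ and viewed, about 12 in all and at most 16, crops included, and the job is handed in when it is done.

Besides the shell and the picture viewer there is one more tool, called after ">>>" by a JSON object that holds its "op" and its "data", one argument or row to a line. play_rows: Moves the arm, as the interface text tells. Its arguments: {"type":"object","properties":{"moves":{"type":"array","items":{"type":"array"}}},"required":["moves"]}

```bash
mkdir -p pics; python3 - <<'E'
from cell import r
import cv2,pickle,numpy as np
o=r.get_obs(); print({k:np.round(v,3).tolist() for k,v in o.items() if k not in('tau','joint_velocities')})
for n in("top","side"):
    f=r.grab_frame(n); pickle.dump(f,open(n+'.pkl','wb'))
    cv2.imwrite(f'pics/{n}0.png',cv2.resize(f['image'][:,:,::-1],(800,600),interpolation=cv2.INTER_CUBIC))
    print(n,f['fx'],f['fy'],f['cx'],f['cy'],np.round(f['R'],3).tolist(),np.round(f['t'],3).tolist(), np.round(-f['R'].T@f['t'],3))
E
```

```text
{'clock': 0.0, 'joints': [1.134, 0.629, 0.038, 1.518, -0.027, 0.996, -0.02], 'ee_pos': [0.235, -0.605, 0.205], 'eef_rot': [0.13, -0.13, 0.696, -0.694], 'contact_force': [0.024, 0.209, -0.449], 'ft_torque': [-0.033, -0.037, -0.009], 'gripper_width': 0.094}
top 537.6040858938934 537.6040858938934 269.2450221668283 209.6962427304481 [[0.028, -1.0, 0.008], [-0.996, -0.029, -0.084], [0.084, -0.006, -0.996]] [-0.008, 0.542, 1.536] [0.411 0.017 1.577]
side 466.2332407728709 466.2332407728709 282.04087073680745 199.0267063952759 [[-0.975, -0.223, -0.014], [-0.136, 0.641, -0.755], [0.178, -0.734, -0.655]] [0.5, 0.159, 1.041] [0.324 0.774 0.809]
```

View pics/top0.png

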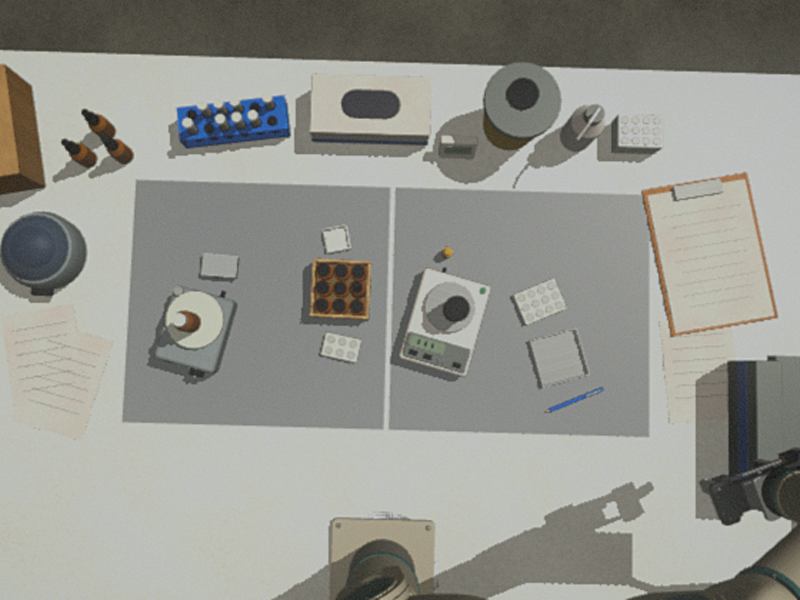

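View pics/side0.png

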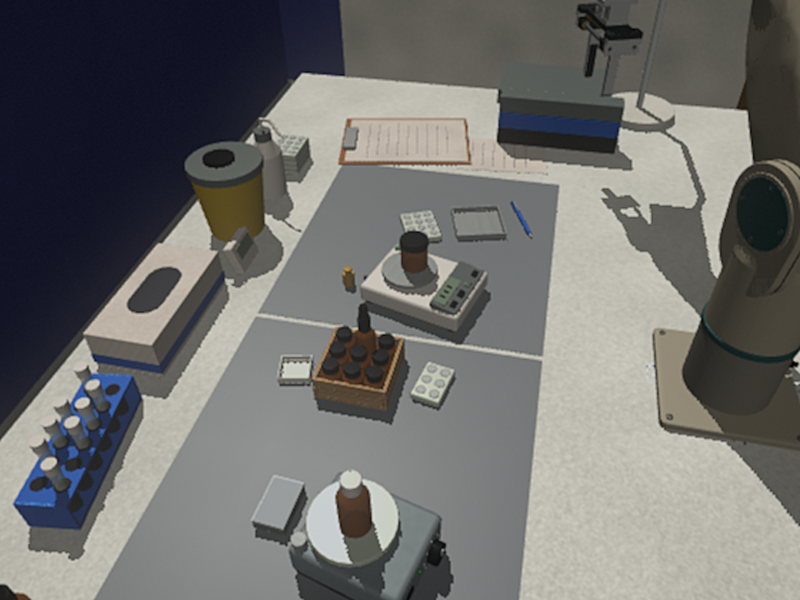

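Top view, in 800x600 pixels: the stirrer plate is near (193,320), with the bottle on it. The crate is near (341,289), the balance pan with the jar near (450,307) and the tray near (558,358). The 12-well plate is at (540,301) and the 6-well at (341,347). In the side view the dropper's bulb at (363,318) is in the far (−y) row, middle column.

```bash
cat > h.py <<'E'
import numpy as np,cv2,pickle
from scipy.spatial.transform import Rotation as Ro
def ray(f,u,v,fish=False):
    x=(u-f['cx'])/f['fx'];y=(v-f['cy'])/f['fy']
    if fish:
        a=np.hypot(x,y); s=np.sin(a)/a if a>1e-9 else 1; d=np.array([x*s,y*s,np.cos(a)])
    else: d=np.array([x,y,1.])
    R=np.array(f['R']);return -R.T@np.array(f['t']),R.T@d
def onz(f,u,v,z,fish=False):
    c,d=ray(f,u,v,fish);return c+d*(z-c[2])/d[2]
def proj(f,X,fish=False):
    p=np.array(f['R'])@np.array(X)+f['t']
    if fish:
        h=np.hypot(p[0],p[1]);a=np.arctan2(h,p[2]);x,y=p[0]/h*a,p[1]/h*a
    else:x,y=p[0]/p[2],p[1]/p[2]
    return np.array([f['fx']*x+f['cx'],f['fy']*y+f['cy']])
def blobs(m,amin=20):
    n,l,s,c=cv2.connectedComponentsWithStats(m.astype(np.uint8))
    return [(c[i].round(1).tolist(),s[i].tolist(),l==i) for i in range(1,n) if s[i][4]>=amin]
E
python3 - <<'E'
from h import *
t=pickle.load(open('top.pkl','rb'));s=pickle.load(open('side.pkl','rb'))
a=t['image'][150:280,95:425,::-1];b=s['image'][130:400,180:360,::-1]
A=cv2.resize(a,(800,315),interpolation=cv2.INTER_CUBIC)
cv2.imwrite('pics/topcrop.png',A)
cv2.imwrite('pics/sidecrop.png',cv2.resize(b,(400,600),interpolation=cv2.INTER_CUBIC))
im=t['image'];hsv=cv2.cvtColor(im,cv2.COLOR_RGB2HSV)
print('bright blobs top')
for c,st,_ in blobs(cv2.inRange(im[150:300,85:430],(165,160,145),(255,255,255)),60): print(c,st)
print('dark blobs')
for c,st,_ in blobs(cv2.inRange(hsv[150:300,85:430],(0,0,0),(180,255,60)),15): print(c,st)
print('amber')
for c,st,_ in blobs(cv2.inRange(hsv[150:300,85:430],(3,110,40),(20,255,255)),15): print(c,st)
E
```

```text
bright blobs top
[18.8, 83.3] [0, 0, 138, 150, 1019]
[186.9, 75.0] [183, 0, 8, 150, 529]
[149.8, 17.6] [141, 10, 20, 16, 212]
[230.7, 66.7] [200, 38, 58, 75, 1112]
[292.8, 60.6] [275, 45, 37, 32, 674]
[52.8, 71.7] [32, 54, 39, 39, 925]
[153.6, 92.6] [140, 83, 28, 20, 376]
dark blobs
[140.8, 38.3] [137, 34, 8, 9, 57]
[153.2, 39.2] [149, 35, 9, 9, 56]
[165.3, 39.8] [162, 36, 8, 9, 53]
[140.2, 50.7] [136, 47, 9, 9, 58]
[152.5, 51.3] [149, 47, 8, 9, 55]
[164.2, 50.5] [160, 47, 8, 8, 42]
[139.6, 62.8] [136, 59, 8, 9, 55]
[233.4, 66.2] [225, 58, 18, 17, 179]
[151.7, 63.5] [148, 60, 8, 8, 56]
[164.2, 64.2] [161, 60, 8, 9, 53]
[52.2, 110.6] [48, 108, 10, 6, 40]
amber
[226.9, 26.9] [225, 23, 7, 7, 18]
[153.4, 53.3] [133, 32, 41, 42, 835]
[48.1, 74.4] [41, 68, 14, 13, 89]
```

View pics/topcrop.png

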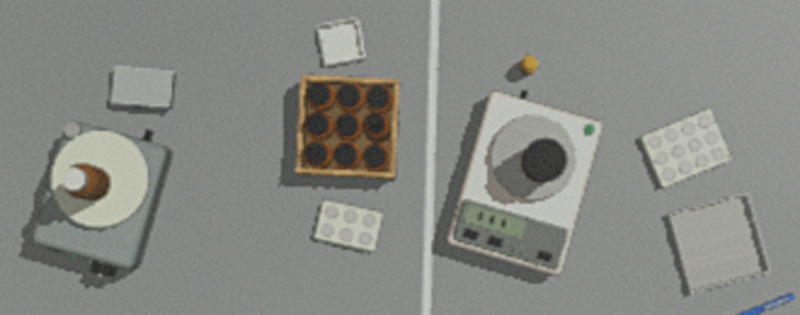

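View pics/sidecrop.png

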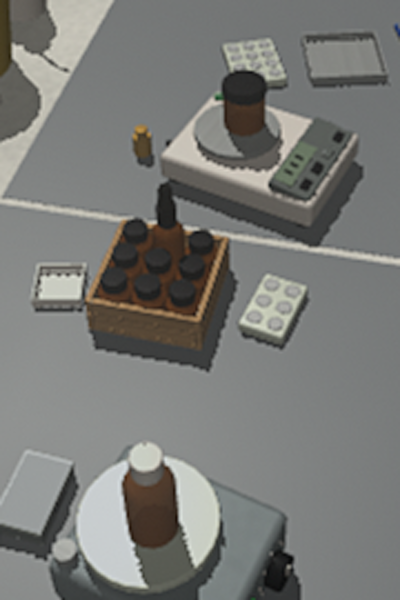

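```bash
python3 - <<'E'
from h import *
t=pickle.load(open('top.pkl','rb'));s=pickle.load(open('side.pkl','rb'))
cr=lambda x,y:((x+.5)/2.424+95-.5,(y+.5)/2.424+150-.5)
sd=lambda x,y:((x+.5)/2.222+180-.5,(y+.5)/2.222+130-.5)
P=lambda n,X:print(n,np.round(X,4).tolist())
P('plate',onz(t,136,223,.075));P('pan',onz(t,*cr(531,158),.054));P('jarlid',onz(t,318.4,216.2,.114))
def two(a,b):
    c1,d1=ray(t,*a);c2,d2=ray(s,*b);d1/=np.linalg.norm(d1);d2/=np.linalg.norm(d2)
    k=np.linalg.lstsq(np.c_[d1,-d2],c2-c1,rcond=None)[0];p,q=c1+k[0]*d1,c2+k[1]*d2
    return (p+q)/2,np.linalg.norm(p-q)
for n,a,b in(('cap',cr(77,180),sd(146,447)),('bulb',cr(375,123),sd(166,185)),('jarlid',(318.4,216.2),sd(244,79))):
    X,e=two(a,b);P(n,X);print(' gap',e)
def quad(n,pts,z):
    w=np.array([onz(t,*cr(*p),z)[:2] for p in pts]);e=w[1]-w[0];print(n,w.mean(0).round(4),'edges',np.linalg.norm(np.roll(w,-1,0)-w,axis=1).round(3),'yaw e0',np.degrees(np.arctan2(e[1],e[0])).round(1))
quad('tray',[(667,213),(747,196),(769,274),(690,293)],.012)
quad('p12',[(641,143),(711,110),(730,156),(660,188)],.013)
quad('p6',[(321,200),(383,210),(373,251),(313,241)],.013)
quad('crate',[(302,76),(399,81),(396,178),(297,174)],.044)
quad('bal',[(492,92),(602,123),(558,272),(449,240)],.041)
quad('stir',[(70,122),(171,148),(140,268),(34,238)],.06)
w=[onz(t,229.5+12.25*0,0,.059)]
G=[(140.8,38.3),(153.2,39.2),(165.3,39.8),(140.2,50.7),(152.5,51.3),(164.2,50.5),(139.6,62.8),(151.7,63.5),(164.2,64.2)]
for g in G: print(onz(t,g[0]+85,g[1]+150,.059)[:2].round(4))
P('post',onz(t,*cr(71,130),.08))
R=Ro.from_quat([-.13,.696,-.694,.13]).as_matrix();print(R.round(3))
E
```

```text
plate [0.4899, 0.3788, 0.075]
pan [0.5286, -0.119, 0.054]
jarlid [0.5207, -0.1264, 0.114]
cap [0.4823, 0.3804, 0.1715]
 gap 0.0014642470853270119
bulb [0.5581, 0.063, 0.1234]
 gap 0.0012581103757292318
jarlid [0.5209, -0.1257, 0.12]
 gap 0.0012531325845708521
tray [ 0.435  -0.3496] edges [0.099 0.097 0.098 0.099] yaw e0 -76.4
p12 [ 0.5478 -0.3088] edges [0.094 0.06  0.093 0.059] yaw e0 -63.2
p6 [0.4444 0.0954] edges [0.075 0.05  0.073 0.05 ] yaw e0 -97.5
crate [0.5597 0.0965] edges [0.115 0.115 0.117 0.116] yaw e0 -91.3
bal [ 0.5017 -0.114 ] edges [0.135 0.184 0.133 0.183] yaw e0 -104.2
stir [0.4721 0.3772] edges [0.122 0.143 0.128 0.14 ] yaw e0 -102.8
[0.5967 0.133 ]
[0.5951 0.0977]
[0.5944 0.0633]
[0.5612 0.1335]
[0.5605 0.0986]
[0.5638 0.0655]
[0.5268 0.134 ]
[0.5258 0.0997]
[0.5248 0.0643]
post [0.5435, 0.4137, 0.08]
[[-0.932 -0.001  0.361]
 [-0.361  0.003 -0.932]
 [-0.001 -1.    -0.003]]
```

```bash
cat >> h.py <<'E'
def dl(*W):
    from cell import r
    o=r.get_obs();w,x,y,z=o['eef_rot'];R=Ro.from_quat([x,y,z,w]).as_matrix();p=np.array(o['ee_pos'])
    print('clk',round(float(o['clock']),2),'p',p.round(4),'w',round(float(o['gripper_width']),4),'F',np.round(o['contact_force'],1),'j',np.round(o['joints'],2))
    yd=np.array([0,0,-1.]);print('jawaz',np.degrees(np.arctan2(R[1,2],R[0,2])).round(1),'level turn',np.cross(R[:,1],yd)@R)
    for q in W: print(q,'->tool',(R.T@(np.array(q)-p)).round(4))
E
python3 -c "
from h import *
dl((.521,-.126,.22))"
```

```text
clk 0.1 p [ 0.2354 -0.6053  0.2047] w 0.094 F [-0.1 -0.4  0.3] j [ 1.13  0.63  0.04  1.52 -0.03  1.   -0.02]
jawaz -68.8 level turn [ 1.63747269e-03 -6.16447791e-24 -5.59704865e-06]
(0.521, -0.126, 0.22) ->tool [-0.4399 -0.0147 -0.3432]
```

>>> {"op": "play_rows", "data": {
  "moves": [
    [[0,0,0],[-0.035,-0.0147,-0.027],0],
    [[0,0,0],[-0.44,-0.0147,-0.3435],0],
    [[0,0,0],[-0.44,-0.0147,-0.3435],0],
    [[0,0,0],[-0.44,-0.0147,-0.3435],0],
    [[0,0,0],[-0.44,-0.0147,-0.3435],0],
    [[0,0,0],[-0.44,-0.0147,-0.3435],0],
    [[0,0,0],[-0.44,-0.0147,-0.3435],0],
    [[0,0,0],[-0.44,-0.0147,-0.3435],0],
    [[0,0,0],[-0.44,-0.0147,-0.3435],0],
    [[0,0,0],[-0.44,-0.0147,-0.3435],0],
    [[0,0,0],[-0.44,-0.0147,-0.3435],0],
    [[0,0,0],[-0.44,-0.0147,-0.3435],0]
  ]
}}

```text
clock: 1.3
ee_pos: [0.5238, -0.1195, 0.2199]
eef_rot: [0.134, -0.133, 0.696, -0.693]
contact_force: [-0.9, -0.1, -0.7]
gripper_width: 0.0941
```

```bash
python3 - <<'E'
from h import *
from cell import r
f=r.grab_frame('wrist');pickle.dump(f,open('w1.pkl','wb'))
im=f['image'][:,:,::-1].copy()
for X,c in(((.521,-.126,.114),(0,255,0)),((.529,-.119,.054),(0,0,255)),((.435,-.35,.003),(255,0,0))):
    u=proj(f,X,True);print(u.round(1));cv2.drawMarker(im,tuple(int(k) for k in u),c,0,8)
print(f['fx'],f['cx'],f['cy'],np.round(-f['R'].T@f['t'],3),np.round(f['R'][2],2))
cv2.imwrite('pics/w1.png',cv2.resize(im,(800,600)))
dl((.521,-.126,.22),(.521,-.126,.068))
E
```

```text
[283.5 213.4]
[279.7 188.6]
[400.5 296.7]
325.19226210127806 279.3774738343111 209.06616111189393 [ 0.599 -0.091  0.399] [-0.26 -0.1  -0.96]
clk 1.35 p [ 0.5237 -0.1199  0.2198] w 0.0938 F [1.3 0.8 0.9] j [ 0.19  0.45 -0.02  1.82  0.01  0.88 -1.02]
jawaz -68.3 level turn [ 2.40581952e-03 -2.82583065e-24 -2.14771222e-03]
(0.521, -0.126, 0.22) ->tool [ 0.0048 -0.0002  0.0046]
(0.521, -0.126, 0.068) ->tool [0.0051 0.1518 0.005 ]
```

View pics/w1.png

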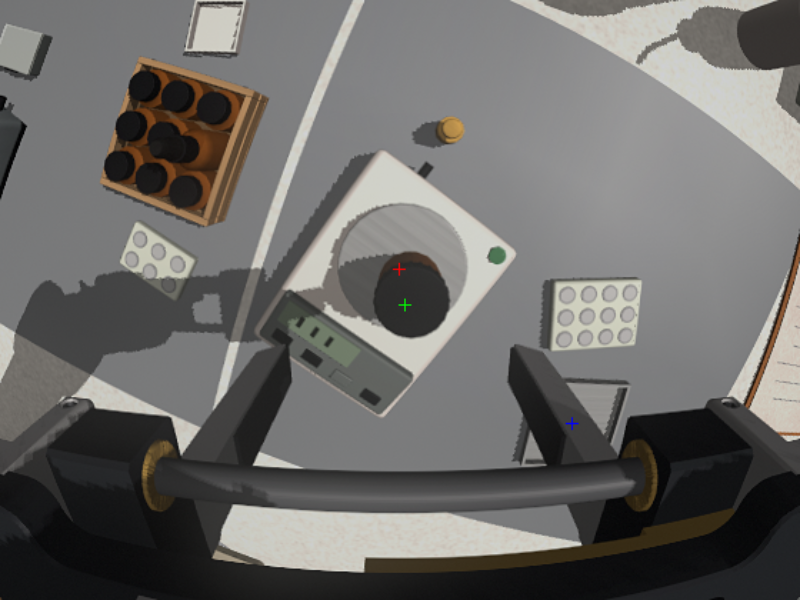

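```bash
python3 - <<'E'
from h import *
f=pickle.load(open('w1.pkl','rb'));im=f['image']
for k in (35,45,55):
  for c,st,l in blobs(im.max(2)<k,600):
    if 240<c[0]<320 and 170<c[1]<250: print(k,c,st,onz(f,st[0]+st[2]/2-.5,st[1]+st[3]/2-.5,.112,True).round(4),onz(f,*c,.112,True).round(4))
# pan edges: viewer px on rim
pts=[(336,262),(402,203),(467,262),(352,225),(452,225),(459,295)]
w=np.array([onz(f,x*.7,y*.7,.054,True)[:2] for x,y in pts])
A=np.c_[2*w,np.ones(len(w))];q=np.linalg.lstsq(A,(w**2).sum(1),rcond=None)[0];print('pan',q[:2],'rad',np.sqrt(q[2]+q[0]**2+q[1]**2))
E
```

```text
55 [287.2, 209.1] [261, 183, 53, 53, 2175] [ 0.5255 -0.1276  0.112 ] [ 0.5255 -0.1278  0.112 ]
pan [ 0.53052856 -0.11997399] rad 0.04978534096425645
```

The wrist view shows the lid at about (410,299). The pan centre from its rim is (0.5305,-0.120), radius 49.8 mm, which matches the given size. The jar is at about (0.523,-0.127). Next I lower onto it.

```bash
python3 -c "
from h import *
dl((.523,-.127,.22),(.523,-.127,.067))"
```

```text
clk 1.35 p [ 0.5237 -0.1199  0.2198] w 0.0938 F [1.3 0.8 0.9] j [ 0.19  0.45 -0.02  1.82  0.01  0.88 -1.02]
jawaz -68.3 level turn [ 2.40581952e-03 -2.82583065e-24 -2.14771222e-03]
(0.523, -0.127, 0.22) ->tool [ 0.0033 -0.0002  0.0063]
(0.523, -0.127, 0.067) ->tool [0.0036 0.1528 0.0066]
```

>>> {"op": "play_rows", "data": {
  "moves": [
    [[0,0,0],[0.0035,0,0.0065],0],
    [[0,0,0],[0.0035,0.04,0.0065],0],
    [[0,0,0],[0.0035,0.08,0.0065],0],
    [[0,0,0],[0.0035,0.115,0.0065],0],
    [[0,0,0],[0.0035,0.14,0.0065],0],
    [[0,0,0],[0.0035,0.1525,0.0065],0],
    [[0,0,0],[0.0035,0.1525,0.0065],0],
    [[0,0,0],[0.0035,0.1525,0.0065],0]
  ]
}}

```text
clock: 2.15
ee_pos: [0.5204, -0.1352, 0.0685]
eef_rot: [-0.13, 0.129, -0.695, 0.695]
contact_force: [-0.2, 0.2, 0.4]
gripper_width: 0.0939
```

```bash
python3 -c "
from h import *
dl((.523,-.127,.067))"
```

```text
clk 2.15 p [ 0.5204 -0.1352  0.0685] w 0.0939 F [-0.2  0.2  0.4] j [ 0.21  0.67 -0.01  1.95  0.02  0.52 -1.02]
jawaz -68.9 level turn [-1.16917277e-03 -3.55013950e-23 -4.75227463e-04]
(0.523, -0.127, 0.067) ->tool [-0.0054  0.0015 -0.0067]
```

>>> {"op": "play_rows", "data": {
  "moves": [
    [[0,0,0],[-0.005,0.001,-0.0065],0],
    [[0,0,0],[-0.005,0.001,-0.0065],0],
    [[0,0,0],[-0.005,0.001,-0.0065],0],
    [[0,0,0],[-0.005,0.001,-0.0065],0]
  ]
}}

```text
clock: 2.55
ee_pos: [0.523, -0.1256, 0.0672]
eef_rot: [-0.131, 0.13, -0.695, 0.695]
contact_force: [0.3, -0.2, 0.1]
gripper_width: 0.0941
```

```bash
python3 -c "
from h import *
dl((.523,-.127,.067))"
```

```text
clk 2.55 p [ 0.523  -0.1256  0.0672] w 0.0941 F [ 0.3 -0.2  0.1] j [ 0.19  0.67 -0.01  1.95  0.01  0.52 -1.03]
jawaz -68.7 level turn [-6.06369505e-04 -1.52075513e-23 -7.59361050e-04]
(0.523, -0.127, 0.067) ->tool [0.0004 0.0002 0.0013]
```

>>> {"op": "play_rows", "data": {
  "moves": [
    [[0,0,0],[0,0,0],130],
    [[0,0,0],[0,0,0],200],
    [[0,0,0],[0,0,0],255],
    [[0,0,0],[0,0,0],255],
    [[0,0,0],[0,0,0],255],
    [[0,0,0],[0,0,0],255],
    [[0,0,0],[0,0,0],255],
    [[0,0,0],[0,0,0],255]
  ]
}}

```text
clock: 3.35
ee_pos: [0.523, -0.1261, 0.0668]
eef_rot: [-0.13, 0.13, -0.695, 0.695]
contact_force: [0.8, -1.3, 0.8]
gripper_width: 0.0486
```

```bash
python3 -c "
from h import *
dl((.435,-.35,.16),(.435,-.35,.018))"
```

```text
clk 3.35 p [ 0.523  -0.1261  0.0668] w 0.0486 F [ 0.8 -1.3  0.8] j [ 0.19  0.67 -0.01  1.95  0.01  0.52 -1.03]
jawaz -68.8 level turn [-6.93654820e-04 -2.14926792e-24 -5.69733688e-04]
(0.435, -0.35, 0.16) ->tool [ 0.163  -0.0931  0.177 ]
(0.435, -0.35, 0.018) ->tool [0.1631 0.0489 0.1769]
```

>>> {"op": "play_rows", "data": {
  "moves": [
    [[0,0,0],[0,-0.01,0],255],
    [[0,0,0],[0,-0.035,0],255],
    [[0,0,0],[0,-0.065,0],255],
    [[0,0,0],[0.012,-0.085,0.013],255],
    [[0,0,0],[0.035,-0.093,0.038],255],
    [[0,0,0],[0.06,-0.093,0.065],255],
    [[0,0,0],[0.085,-0.093,0.092],255],
    [[0,0,0],[0.11,-0.093,0.12],255],
    [[0,0,0],[0.135,-0.093,0.146],255],
    [[0,0,0],[0.152,-0.093,0.165],255],
    [[0,0,0],[0.163,-0.093,0.177],255],
    [[0,0,0],[0.163,-0.093,0.177],255]
  ]
}}

```text
clock: 4.55
ee_pos: [0.4335, -0.3517, 0.1598]
eef_rot: [-0.129, 0.129, -0.695, 0.695]
contact_force: [-0.1, 0.3, -0.7]
gripper_width: 0.0484
```

>>> {"op": "play_rows", "data": {
  "moves": [
    [[0,0,0],[0,0,0],255],
    [[0,0,0],[0,0,0],255],
    [[0,0,0],[0,0,0],255]
  ]
}}

```text
clock: 4.85
ee_pos: [0.4357, -0.3479, 0.1597]
eef_rot: [0.131, -0.131, 0.695, -0.695]
contact_force: [-0.5, 0.3, -2.1]
gripper_width: 0.0484
```

```bash
python3 - <<'E'
from h import *
from cell import r
f=r.grab_frame('wrist');g=r.grab_frame('top')
dl((.435,-.35,.16),(.435,-.35,.018))
a=f['image'][120:420,60:500,::-1]
cv2.imwrite('pics/w2.png',np.vstack([cv2.resize(a,(800,545))]))
E
```

```text
clk 4.95 p [ 0.4354 -0.3486  0.1597] w 0.0485 F [ 0.9  0.  -1.9] j [ 0.64  0.55 -0.02  1.83  0.02  0.76 -0.59]
jawaz -68.6 level turn [ 3.83772583e-04  4.89494813e-25 -2.79361628e-04]
(0.435, -0.35, 0.16) ->tool [ 0.0009 -0.0003  0.0012]
(0.435, -0.35, 0.018) ->tool [0.001  0.1417 0.0012]
```

View pics/w2.png

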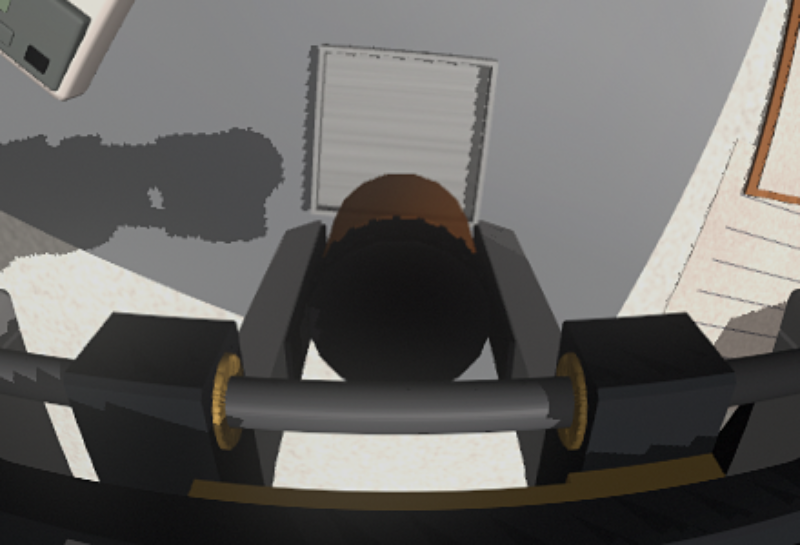

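The wrist crop shows the jar held upright. The tray rim corners are at about (320,45), (497,60), (475,219) and (304,210). I'll check the tray centre from these.

```bash
python3 - <<'E'
from h import *
from cell import r
f=r.grab_frame('wrist')
w=np.array([onz(f,x*.55+60,y*.55+120,.012,True)[:2] for x,y in [(320,45),(497,60),(475,219),(304,210)]])
print(w.mean(0),np.linalg.norm(np.roll(w,-1,0)-w,axis=1))
dl((.436,-.349,.0175))
E
```

```text
[ 0.43799261 -0.34916989] [0.09869154 0.09502907 0.10199287 0.09795814]
clk 5.0 p [ 0.4353 -0.3489  0.1597] w 0.0485 F [ 0.1  0.9 -0.2] j [ 0.64  0.55 -0.02  1.83  0.02  0.76 -0.59]
jawaz -68.7 level turn [ 1.98534791e-04 -7.20050356e-25 -2.04813104e-04]
(0.436, -0.349, 0.0175) ->tool [-0.0006  0.1422  0.0004]
```

>>> {"op": "play_rows", "data": {
  "moves": [
    [[0,0,0],[0,0.015,0],255],
    [[0,0,0],[0,0.045,0],255],
    [[0,0,0],[0,0.08,0],255],
    [[0,0,0],[0,0.11,0],255],
    [[0,0,0],[0,0.13,0],255],
    [[0,0,0],[0,0.138,0],255],
    [[0,0,0],[0,0.141,0],255],
    [[0,0,0],[0,0.143,0],255],
    [[0,0,0],[0,0.143,0],255],
    [[0,0,0],[0,0.143,0],255]
  ]
}}

```text
clock: 6.0
ee_pos: [0.4354, -0.3502, 0.0176]
eef_rot: [-0.131, 0.13, -0.695, 0.695]
contact_force: [0.6, -1.1, -0.7]
gripper_width: 0.0484
```

```bash
python3 -c "
from h import *
dl((.436,-.349,.0160))"
```

```text
clk 6.0 p [ 0.4354 -0.3502  0.0176] w 0.0484 F [ 0.6 -1.1 -0.7] j [ 0.64  0.77 -0.02  1.92  0.03  0.45 -0.6 ]
jawaz -68.8 level turn [-1.48336813e-03 -4.99962054e-23 -9.85171989e-04]
(0.436, -0.349, 0.016) ->tool [-0.001   0.0016 -0.0009]
```

>>> {"op": "play_rows", "data": {
  "moves": [
    [[0,0,0],[0,0.001,0],255],
    [[0,0,0],[0,0.002,0],255],
    [[0,0,0],[0,0.002,0],255],
    [[0,0,0],[0,0.002,0],110],
    [[0,0,0],[0,0.002,0],85],
    [[0,0,0],[0,0.002,0],85],
    [[0,0,0],[0,0.002,0],85]
  ]
}}

```text
clock: 6.7
ee_pos: [0.4348, -0.3497, 0.0146]
eef_rot: [0.13, -0.13, 0.695, -0.695]
contact_force: [0.1, -0.3, -0.5]
gripper_width: 0.0627
```

```bash
python3 -c "
from h import *
dl((.436,-.349,.16),(.4825,.380,.22))"
```

```text
clk 6.7 p [ 0.4348 -0.3497  0.0146] w 0.0627 F [ 0.1 -0.3 -0.5] j [ 0.64  0.78 -0.02  1.92  0.03  0.45 -0.6 ]
jawaz -68.8 level turn [ 3.96220147e-05 -3.43627637e-27 -2.91154371e-05]
(0.436, -0.349, 0.16) ->tool [-0.0013 -0.1454 -0.0002]
(0.4825, 0.38, 0.22) ->tool [-0.3089 -0.2053 -0.6628]
```

>>> {"op": "play_rows", "data": {
  "moves": [
    [[0,0,0],[0,-0.02,0],85],
    [[0,0,0],[0,-0.06,0],85],
    [[0,0,0],[0,-0.1,0],0],
    [[0,0,0],[0,-0.145,0],0],
    [[0,0,0],[-0.01,-0.185,-0.02],0],
    [[0,0,0],[-0.025,-0.205,-0.053],0],
    [[0,0,0],[-0.045,-0.205,-0.097],0],
    [[0,0,0],[-0.065,-0.205,-0.14],0],
    [[0,0,0],[-0.085,-0.205,-0.183],0],
    [[0,0,0],[-0.105,-0.205,-0.226],0],
    [[0,0,0],[-0.125,-0.205,-0.269],0],
    [[0,0,0],[-0.145,-0.205,-0.312],0]
  ]
}}

```text
clock: 7.9
ee_pos: [0.4566, -0.0046, 0.2198]
eef_rot: [-0.13, 0.13, -0.695, 0.695]
contact_force: [0.4, 0.8, -0.0]
gripper_width: 0.0937
```

```bash
python3 -c "
from h import *
dl((.4825,.380,.22))"
```

```text
clk 7.9 p [ 0.4566 -0.0046  0.2198] w 0.0937 F [ 0.4  0.8 -0. ] j [ 0.01  0.34 -0.09  2.01  0.04  0.79 -1.3 ]
jawaz -68.8 level turn [-1.97666501e-04  1.14769334e-24 -3.10794016e-04]
(0.4825, 0.38, 0.22) ->tool [-1.634e-01 -2.000e-04 -3.491e-01]
```

>>> {"op": "play_rows", "data": {
  "moves": [
    [[0,0,0],[-0.02,0,-0.043],0],
    [[0,0,0],[-0.04,0,-0.086],0],
    [[0,0,0],[-0.06,0,-0.129],0],
    [[0,0,0],[-0.08,0,-0.172],0],
    [[0,0,0],[-0.1,0,-0.215],0],
    [[0,0,0],[-0.12,0,-0.258],0],
    [[0,0,0],[-0.14,0,-0.3],0],
    [[0,0,0],[-0.155,0,-0.332],0],
    [[0,0,0],[-0.164,0,-0.351],0],
    [[0,0,0],[-0.164,0,-0.351],0],
    [[0,0,0],[-0.164,0,-0.351],0],
    [[0,0,0],[-0.164,0,-0.351],0]
  ]
}}

```text
clock: 9.1
ee_pos: [0.483, 0.3781, 0.2196]
eef_rot: [-0.129, 0.13, -0.695, 0.696]
contact_force: [0.1, 0.5, -0.1]
gripper_width: 0.0939
```

```bash
python3 - <<'E'
from h import *
from cell import r
f=r.grab_frame('wrist');pickle.dump(f,open('w3.pkl','wb'))
im=f['image'][:,:,::-1].copy()
for X,c in(((.4825,.38,.169),(0,255,0)),((.490,.379,.075),(0,0,255))):
    u=proj(f,X,True);print(u.round(1));cv2.drawMarker(im,tuple(int(k) for k in u),c,0,8)
cv2.imwrite('pics/w3.png',cv2.resize(im,(800,600)))
dl((.4825,.380,.22))
E
```

```text
[274.7 227.9]
[279.3 190.9]
clk 9.15 p [0.4831 0.3781 0.2198] w 0.0939 F [ 0.5 -0.  -0.3] j [-0.63  0.56 -0.13  1.6   0.08  0.98 -1.99]
jawaz -68.9 level turn [-1.20684309e-03 -1.06576538e-23  2.85950800e-04]
(0.4825, 0.38, 0.22) ->tool [-0.0001 -0.0002 -0.002 ]
```

View pics/w3.png

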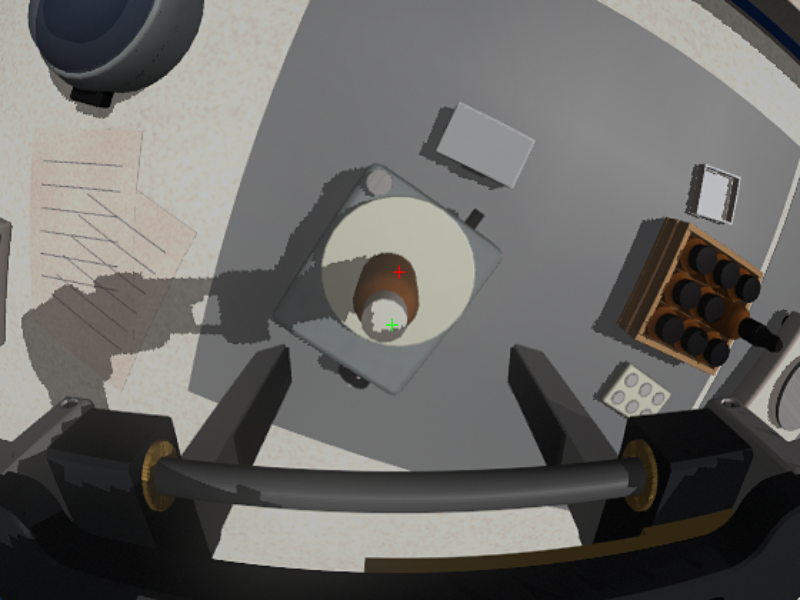

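```bash
python3 - <<'E'
from h import *
f=pickle.load(open('w3.pkl','rb'));im=f['image']
c=im[185:245,235:305,::-1];cv2.imwrite('pics/w3c.png',cv2.resize(c,(700,600),interpolation=cv2.INTER_CUBIC))
for q in((384,316),(385,318)):print(onz(f,q[0]*.7,q[1]*.7,.169,True).round(4))
for X in((.4825,.38),(.481,.384)):
  for z in(.075,.133,.15,.169): print(X,z,((proj(f,(*X,z),True)-[235,185])*10).round())
E
```

```text
[0.4858 0.386  0.169 ]
[0.485  0.3851 0.169 ]
(0.4825, 0.38) 0.075 [408. 122.]
(0.4825, 0.38) 0.133 [402. 288.]
(0.4825, 0.38) 0.15 [400. 350.]
(0.4825, 0.38) 0.169 [397. 429.]
(0.481, 0.384) 0.075 [366. 122.]
(0.481, 0.384) 0.133 [352. 287.]
(0.481, 0.384) 0.15 [347. 349.]
(0.481, 0.384) 0.169 [340. 428.]
```

View pics/w3c.png

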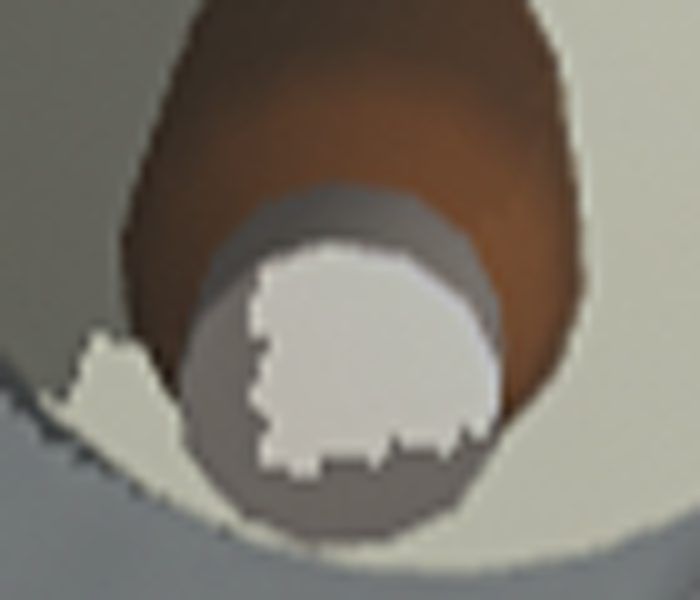

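The wrist crop shows the cap's top disc centred at (340,395), i.e. full-image pixel (269,224.5). That puts the bottle at about (0.4835,0.384). The plate circle matches (0.490,0.379).

```bash
python3 - <<'E'
from h import *
f=pickle.load(open('w3.pkl','rb'))
print(onz(f,269,224.5,.169,True),onz(f,235+35.3,185+27,.133,True))
dl((.483,.383,.22),(.483,.383,.092))
E
```

```text
[0.48342712 0.38493327 0.169     ] [0.4824516  0.38446632 0.133     ]
clk 9.15 p [0.4831 0.3781 0.2198] w 0.0939 F [ 0.5 -0.  -0.3] j [-0.63  0.56 -0.13  1.6   0.08  0.98 -1.99]
jawaz -68.9 level turn [-1.20684309e-03 -1.06576538e-23  2.85950800e-04]
(0.483, 0.383, 0.22) ->tool [-0.0017 -0.0002 -0.0046]
(0.483, 0.383, 0.092) ->tool [-0.0017  0.1278 -0.0047]
```

>>> {"op": "play_rows", "data": {
  "moves": [
    [[0,0,0],[-0.0015,0.01,-0.0055],0],
    [[0,0,0],[-0.0015,0.04,-0.0055],0],
    [[0,0,0],[-0.0015,0.075,-0.0055],0],
    [[0,0,0],[-0.0015,0.105,-0.0055],0],
    [[0,0,0],[-0.0015,0.122,-0.0055],0],
    [[0,0,0],[-0.0015,0.1275,-0.0055],0],
    [[0,0,0],[-0.0015,0.1275,-0.0055],0],
    [[0,0,0],[-0.0015,0.1275,-0.0055],0]
  ]
}}

```text
clock: 9.95
ee_pos: [0.4826, 0.3863, 0.093]
eef_rot: [0.131, -0.13, 0.695, -0.695]
contact_force: [-0.5, -0.2, 0.3]
gripper_width: 0.0944
```

```bash
python3 -c "
from h import *
dl((.483,.383,.092))"
```

```text
clk 9.95 p [0.4826 0.3863 0.093 ] w 0.0944 F [-0.5 -0.2  0.3] j [-0.65  0.72 -0.11  1.71  0.11  0.72 -2.02]
jawaz -68.8 level turn [ 5.57500729e-04  2.87737589e-23 -1.56631368e-03]
(0.483, 0.383, 0.092) ->tool [0.0008 0.001  0.0032]
```

Fine along the jaw axis, so I close, correcting 2 mm as I go.

>>> {"op": "play_rows", "data": {
  "moves": [
    [[0,0,0],[0.0005,0.0005,0.0015],0],
    [[0,0,0],[0.0005,0.0005,0.0015],0],
    [[0,0,0],[0.0005,0.0005,0.0015],100],
    [[0,0,0],[0.0005,0.0005,0.0015],160],
    [[0,0,0],[0.0005,0.0005,0.0015],255],
    [[0,0,0],[0.0005,0.0005,0.0015],255],
    [[0,0,0],[0.0005,0.0005,0.0015],255],
    [[0,0,0],[0.0005,0.0005,0.0015],255],
    [[0,0,0],[0.0005,0.0005,0.0015],255],
    [[0,0,0],[0.0005,0.0005,0.0015],255]
  ]
}}

```text
clock: 10.95
ee_pos: [0.482, 0.3846, 0.0917]
eef_rot: [0.13, -0.13, 0.695, -0.695]
contact_force: [-0.4, 1.6, -0.6]
gripper_width: 0.0396
```

```bash
python3 -c "
from h import *
dl((.53,-.12,.2),(.53,-.12,.071))"
```

```text
clk 10.95 p [0.482  0.3846 0.0917] w 0.0396 F [-0.4  1.6 -0.6] j [-0.65  0.72 -0.11  1.71  0.11  0.71 -2.02]
jawaz -68.7 level turn [ 3.62228495e-04 -1.23197242e-24 -1.88541459e-04]
(0.53, -0.12, 0.2) ->tool [ 0.1381 -0.1085  0.4876]
(0.53, -0.12, 0.071) ->tool [0.1382 0.0205 0.4877]
```

>>> {"op": "play_rows", "data": {
  "moves": [
    [[0,0,0],[0,-0.01,0],255],
    [[0,0,0],[0,-0.035,0],255],
    [[0,0,0],[0,-0.07,0],255],
    [[0,0,0],[0,-0.097,0],255],
    [[0,0,0],[0.003,-0.1085,0.01],255],
    [[0,0,0],[0.01,-0.1085,0.035],255],
    [[0,0,0],[0.02,-0.1085,0.07],255],
    [[0,0,0],[0.031,-0.1085,0.11],255],
    [[0,0,0],[0.043,-0.1085,0.15],255],
    [[0,0,0],[0.054,-0.1085,0.19],255],
    [[0,0,0],[0.065,-0.1085,0.23],255],
    [[0,0,0],[0.076,-0.1085,0.27],255]
  ]
}}

```text
clock: 12.15
ee_pos: [0.5081, 0.1022, 0.1998]
eef_rot: [-0.13, 0.131, -0.695, 0.695]
contact_force: [0.8, 0.1, -1.9]
gripper_width: 0.0398
```

>>> {"op": "play_rows", "data": {
  "moves": [
    [[0,0,0],[0.011,0,0.04],255],
    [[0,0,0],[0.022,0,0.08],255],
    [[0,0,0],[0.033,0,0.118],255],
    [[0,0,0],[0.043,0,0.152],255],
    [[0,0,0],[0.051,0,0.18],255],
    [[0,0,0],[0.058,0,0.203],255],
    [[0,0,0],[0.062,0,0.2175],255],
    [[0,0,0],[0.062,0,0.2175],255],
    [[0,0,0],[0.062,0,0.2175],255],
    [[0,0,0],[0.062,0,0.2175],255]
  ]
}}

```text
clock: 13.15
ee_pos: [0.5299, -0.1182, 0.2001]
eef_rot: [0.131, -0.131, 0.695, -0.694]
contact_force: [0.3, -0.2, -0.1]
gripper_width: 0.0396
```

```bash
python3 - <<'E'
from h import *
from cell import r
f=r.grab_frame('wrist');pickle.dump(f,open('w4.pkl','wb'))
im=f['image'][:,:,::-1].copy()
for X,c in(((.530,-.12,.054),(0,0,255)),):
    u=proj(f,X,True);print(u.round(1));cv2.drawMarker(im,tuple(int(k) for k in u),c,0,8)
cv2.imwrite('pics/w4.png',im[100:400,100:460])
dl((.53,-.12,.2),(.53,-.12,.071))
E
```

```text
[279.8 197.8]
clk 13.2 p [ 0.53   -0.1182  0.2002] w 0.0394 F [ 0.2 -0.3 -2.2] j [ 0.24  0.48 -0.11  1.82  0.07  0.84 -1.1 ]
jawaz -68.6 level turn [ 9.52701215e-04  1.03223337e-23 -1.18120356e-04]
(0.53, -0.12, 0.2) ->tool [0.0007 0.0002 0.0016]
(0.53, -0.12, 0.071) ->tool [0.0007 0.1292 0.0018]
```

View pics/w4.png

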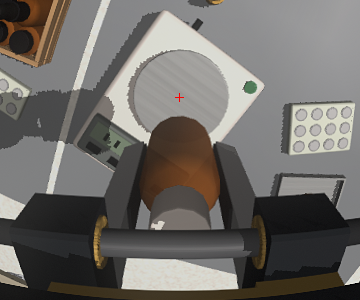

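The pan mark sits on the pan centre at (179,97) and the bottle hangs upright between the fingers. I lower it.

>>> {"op": "play_rows", "data": {
  "moves": [
    [[0,0,0],[0,0.015,0],255],
    [[0,0,0],[0,0.045,0.001],255],
    [[0,0,0],[0,0.08,0.001],255],
    [[0,0,0],[0,0.105,0.001],255],
    [[0,0,0],[0,0.12,0.001],255],
    [[0,0,0],[0,0.126,0.001],255],
    [[0,0,0],[0,0.1285,0.001],255],
    [[0,0,0],[0,0.1295,0.001],255],
    [[0,0,0],[0,0.1295,0.001],255],
    [[0,0,0],[0,0.1295,0.001],255]
  ]
}}

```text
clock: 14.2
ee_pos: [0.531, -0.1211, 0.0715]
eef_rot: [-0.131, 0.13, -0.695, 0.695]
contact_force: [0.6, -0.2, -1.3]
gripper_width: 0.0396
```

```bash
python3 -c "
from h import *
dl((.53,-.12,.0705))"
```

```text
clk 14.2 p [ 0.531  -0.1211  0.0715] w 0.0396 F [ 0.6 -0.2 -1.3] j [ 0.23  0.67 -0.09  1.93  0.1   0.54 -1.13]
jawaz -68.8 level turn [-7.84943545e-04 -2.13616381e-23 -1.34316063e-03]
(0.53, -0.12, 0.0705) ->tool [ 0.0006  0.001  -0.0014]
```

>>> {"op": "play_rows", "data": {
  "moves": [
    [[0,0,0],[0,0.001,0],255],
    [[0,0,0],[0,0.0015,0],255],
    [[0,0,0],[0,0.0015,0],255],
    [[0,0,0],[0,0.0015,0],130],
    [[0,0,0],[0,0.0015,0],90],
    [[0,0,0],[0,0.0015,0],80],
    [[0,0,0],[0,0.0015,0],80],
    [[0,0,0],[0,-0.02,0],80],
    [[0,0,0],[0,-0.06,0],60],
    [[0,0,0],[0,-0.1,0],0],
    [[0,0,0],[0,-0.14,0],0],
    [[0,0,0],[0,-0.17,0],0]
  ]
}}

```text
clock: 15.4
ee_pos: [0.531, -0.1211, 0.2432]
eef_rot: [-0.131, 0.13, -0.695, 0.695]
contact_force: [0.5, 0.2, -1.7]
gripper_width: 0.0921
```

```bash
python3 -c "
from h import *
dl((.436,-.349,.24),(.436,-.349,.016))"
```

```text
clk 15.4 p [ 0.531  -0.1211  0.2432] w 0.0921 F [ 0.5  0.2 -1.7] j [ 0.25  0.43 -0.12  1.77  0.06  0.94 -1.09]
jawaz -68.8 level turn [-1.23606215e-03 -5.54636322e-23 -2.06005275e-03]
(0.436, -0.349, 0.24) ->tool [0.1711 0.0031 0.178 ]
(0.436, -0.349, 0.016) ->tool [0.1716 0.2271 0.1777]
```

>>> {"op": "play_rows", "data": {
  "moves": [
    [[0,0,0],[0.035,0,0.036],40],
    [[0,0,0],[0.07,0.01,0.072],65],
    [[0,0,0],[0.105,0.035,0.108],65],
    [[0,0,0],[0.14,0.065,0.144],65],
    [[0,0,0],[0.162,0.09,0.168],65],
    [[0,0,0],[0.171,0.1,0.1775],65],
    [[0,0,0],[0.171,0.1,0.1775],65],
    [[0,0,0],[0.171,0.1,0.1775],65],
    [[0,0,0],[0.171,0.1,0.1775],65]
  ]
}}

```text
clock: 16.3
ee_pos: [0.4371, -0.3469, 0.1416]
eef_rot: [-0.132, 0.131, -0.695, 0.695]
contact_force: [0.0, 0.8, 1.2]
gripper_width: 0.0703
```

```bash
python3 - <<'E'
from h import *
from cell import r
f=r.grab_frame('wrist');pickle.dump(f,open('w5.pkl','wb'))
im=f['image'][:,:,::-1].copy()
for X,c in(((.435,-.3495,.063),(0,255,0)),((.53,-.12,.148),(0,0,255))):
    u=proj(f,X,True);print(u.round(1));cv2.drawMarker(im,tuple(int(k) for k in u),c,0,8)
s=r.grab_frame('side')
cv2.imwrite('pics/w5.png',np.hstack([im[:340,:440],cv2.resize(s['image'][120:270,200:380,::-1],(360,340))]))
dl((.435,-.3495,.0165))
E
```

```text
[279.5 220.4]
[16.7 14. ]
clk 16.4 p [ 0.437  -0.3471  0.1418] w 0.0698 F [ 0.2 -0.2  0.5] j [ 0.68  0.58 -0.08  1.84  0.07  0.72 -0.64]
jawaz -68.6 level turn [-1.17489215e-03  3.58558141e-23 -1.70941031e-03]
(0.435, -0.3495, 0.0165) ->tool [0.003  0.1253 0.0013]
```

View pics/w5.png

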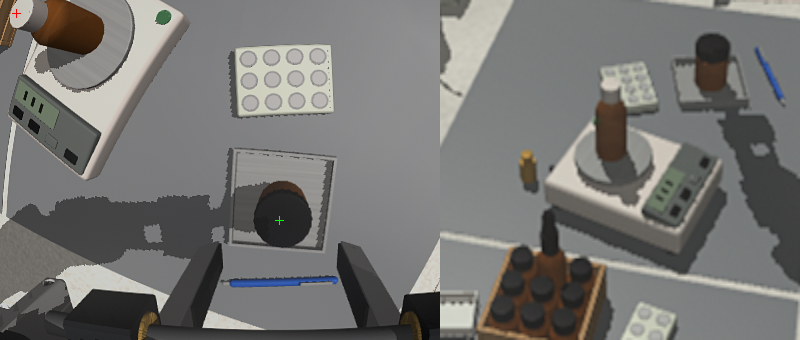

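The bottle stands on the pan's middle. The jar stands in the tray, its lid at (282,220) within 3 px of the mark. I regrip the jar.

>>> {"op": "play_rows", "data": {
  "moves": [
    [[0,0,0],[0.0025,0.015,0.0015],65],
    [[0,0,0],[0.0025,0.05,0.0015],65],
    [[0,0,0],[0.0025,0.085,0.0015],65],
    [[0,0,0],[0.0025,0.11,0.0015],65],
    [[0,0,0],[0.0025,0.12,0.0015],65],
    [[0,0,0],[0.0025,0.1245,0.0015],65],
    [[0,0,0],[0.0025,0.1245,0.0015],65],
    [[0,0,0],[0.0025,0.1245,0.0015],65],
    [[0,0,0],[0.0025,0.1245,0.0015],150],
    [[0,0,0],[0.0025,0.1245,0.0015],255],
    [[0,0,0],[0.0025,0.1245,0.0015],255],
    [[0,0,0],[0.0025,0.1245,0.0015],255]
  ]
}}

```text
clock: 17.6
ee_pos: [0.4338, -0.3511, 0.0167]
eef_rot: [-0.131, 0.13, -0.695, 0.695]
contact_force: [-0.5, 0.3, 3.6]
gripper_width: 0.0484
```

>>> {"op": "play_rows", "data": {
  "moves": [
    [[0,0,0],[0,0,0],255],
    [[0,0,0],[0,0,0],255],
    [[0,0,0],[0,0,0],255]
  ]
}}

```text
clock: 17.9
ee_pos: [0.4339, -0.351, 0.0167]
eef_rot: [-0.131, 0.13, -0.695, 0.695]
contact_force: [0.1, 0.1, 5.9]
gripper_width: 0.0486
```

```bash
python3 -c "
from h import *
dl((.435,-.3495,.23),(.49,.379,.23),(.49,.379,.09))"
```

```text
clk 17.9 p [ 0.4339 -0.351   0.0167] w 0.0486 F [0.1 0.1 5.9] j [ 0.67  0.77 -0.06  1.92  0.09  0.45 -0.66]
jawaz -68.8 level turn [-7.45342144e-04  6.01654807e-24 -4.02184790e-04]
(0.435, -0.3495, 0.23) ->tool [-0.0017 -0.2133 -0.0009]
(0.49, 0.379, 0.23) ->tool [-0.3169 -0.2137 -0.66  ]
(0.49, 0.379, 0.09) ->tool [-0.3168 -0.0737 -0.6601]
```

>>> {"op": "play_rows", "data": {
  "moves": [
    [[0,0,0],[0,-0.01,0],255],
    [[0,0,0],[0,-0.035,0],255],
    [[0,0,0],[0,-0.07,0],255],
    [[0,0,0],[0,-0.105,0],255],
    [[0,0,0],[0,-0.14,0],255],
    [[0,0,0],[0,-0.175,0],255],
    [[0,0,0],[-0.005,-0.2,-0.01],255],
    [[0,0,0],[-0.017,-0.213,-0.035],255],
    [[0,0,0],[-0.034,-0.213,-0.071],255],
    [[0,0,0],[-0.053,-0.213,-0.11],255],
    [[0,0,0],[-0.072,-0.213,-0.15],255],
    [[0,0,0],[-0.091,-0.213,-0.19],255]
  ]
}}

```text
clock: 19.1
ee_pos: [0.4488, -0.1389, 0.2294]
eef_rot: [0.13, -0.13, 0.695, -0.695]
contact_force: [0.5, 1.0, -1.6]
gripper_width: 0.0485
```

>>> {"op": "play_rows", "data": {
  "moves": [
    [[0,0,0],[-0.019,0,-0.04],255],
    [[0,0,0],[-0.038,0,-0.08],255],
    [[0,0,0],[-0.058,0,-0.12],255],
    [[0,0,0],[-0.077,0,-0.16],255],
    [[0,0,0],[-0.096,0,-0.2],255],
    [[0,0,0],[-0.115,0,-0.24],255],
    [[0,0,0],[-0.134,0,-0.28],255],
    [[0,0,0],[-0.153,0,-0.32],255],
    [[0,0,0],[-0.173,0,-0.36],255],
    [[0,0,0],[-0.192,0,-0.4],255],
    [[0,0,0],[-0.208,0,-0.434],255],
    [[0,0,0],[-0.219,0,-0.456],255]
  ]
}}

```text
clock: 20.3
ee_pos: [0.487, 0.367, 0.2291]
eef_rot: [0.131, -0.132, 0.695, -0.694]
contact_force: [0.9, -0.2, -1.4]
gripper_width: 0.0482
```

>>> {"op": "play_rows", "data": {
  "moves": [
    [[0,0,0],[-0.005,0,-0.01],255],
    [[0,0,0],[-0.007,0,-0.014],255],
    [[0,0,0],[-0.007,0,-0.014],255],
    [[0,0,0],[-0.007,0,-0.014],255],
    [[0,0,0],[-0.007,0,-0.014],255]
  ]
}}

```text
clock: 20.8
ee_pos: [0.4904, 0.3775, 0.2294]
eef_rot: [-0.13, 0.13, -0.695, 0.695]
contact_force: [-0.4, 0.2, -1.2]
gripper_width: 0.0484
```

```bash
python3 -c "
from h import *
dl((.49,.379,.23),(.49,.379,.089))"
```

```text
clk 20.8 p [0.4904 0.3775 0.2294] w 0.0484 F [-0.4  0.2 -1.2] j [-0.57  0.56 -0.21  1.58  0.13  1.02 -2.02]
jawaz -68.9 level turn [-9.48662793e-04  1.08837123e-23  1.94390493e-04]
(0.49, 0.379, 0.23) ->tool [-0.0002 -0.0006 -0.0015]
(0.49, 0.379, 0.089) ->tool [-0.0002  0.1404 -0.0017]
```

>>> {"op": "play_rows", "data": {
  "moves": [
    [[0,0,0],[0,0.015,-0.0005],255],
    [[0,0,0],[0,0.045,-0.0005],255],
    [[0,0,0],[0,0.08,-0.0005],255],
    [[0,0,0],[0,0.11,-0.0005],255],
    [[0,0,0],[0,0.128,-0.0005],255],
    [[0,0,0],[0,0.136,-0.0005],255],
    [[0,0,0],[0,0.139,-0.0005],255],
    [[0,0,0],[0,0.1405,-0.0005],255],
    [[0,0,0],[0,0.1405,-0.0005],255],
    [[0,0,0],[0,0.1405,-0.0005],255],
    [[0,0,0],[0,0.1405,-0.0005],255]
  ]
}}

```text
clock: 21.9
ee_pos: [0.4902, 0.38, 0.0895]
eef_rot: [0.131, -0.13, 0.695, -0.695]
contact_force: [0.0, 0.7, -1.7]
gripper_width: 0.0484
```

```bash
python3 -c "
from h import *
dl((.49,.379,.0885))"
```

```text
clk 21.9 p [0.4902 0.38   0.0895] w 0.0484 F [ 0.   0.7 -1.7] j [-0.59  0.73 -0.18  1.71  0.18  0.72 -2.07]
jawaz -68.8 level turn [ 3.83200366e-04 -1.04536664e-23 -1.35133104e-03]
(0.49, 0.379, 0.0885) ->tool [0.0005 0.001  0.0009]
```

Next I set it down, release, rise and move to above the dropper (0.56, 0.0635).

>>> {"op": "play_rows", "data": {
  "moves": [
    [[0,0,0],[0,0.001,0.0005],255],
    [[0,0,0],[0,0.0015,0.0005],255],
    [[0,0,0],[0,0.0015,0.0005],255],
    [[0,0,0],[0,0.0015,0.0005],110],
    [[0,0,0],[0,0.0015,0.0005],80],
    [[0,0,0],[0,0.0015,0.0005],70],
    [[0,0,0],[0,0.0015,0.0005],70],
    [[0,0,0],[0,-0.02,0.0005],60],
    [[0,0,0],[0,-0.06,0.0005],0],
    [[0,0,0],[0,-0.1,0.0005],0],
    [[0,0,0],[0,-0.13,0.0005],0],
    [[0,0,0],[0,-0.13,0.0005],0]
  ]
}}

```text
clock: 23.1
ee_pos: [0.4922, 0.3814, 0.2234]
eef_rot: [0.133, -0.127, 0.697, -0.693]
contact_force: [0.6, 0.7, 0.3]
gripper_width: 0.094
```

```bash
python3 -c "
from h import *
dl((.56,.0635,.22))"
```

```text
clk 23.1 p [0.4922 0.3814 0.2234] w 0.094 F [0.6 0.7 0.3] j [-0.57  0.57 -0.21  1.58  0.14  0.99 -2.03]
jawaz -68.8 level turn [ 2.90228945e-03 -3.04122383e-21 -8.56474433e-03]
(0.56, 0.0635, 0.22) ->tool [0.0519 0.0021 0.3209]
```

>>> {"op": "play_rows", "data": {
  "moves": [
    [[0,0,0],[0.003,0,0.02],0],
    [[0,0,0],[0.01,0,0.06],0],
    [[0,0,0],[0.017,0,0.105],0],
    [[0,0,0],[0.024,0,0.15],0],
    [[0,0,0],[0.031,0,0.195],0],
    [[0,0,0],[0.038,0,0.24],0],
    [[0,0,0],[0.045,0,0.28],0],
    [[0,0,0],[0.05,0,0.308],0],
    [[0,0,0],[0.052,0,0.32],0],
    [[0,0,0],[0.052,0,0.32],0],
    [[0,0,0],[0.052,0,0.32],0],
    [[0,0,0],[0.052,0,0.32],0]
  ]
}}

```text
clock: 24.3
ee_pos: [0.5569, 0.0648, 0.2186]
eef_rot: [0.131, -0.132, 0.695, -0.694]
contact_force: [0.6, -0.2, 0.0]
gripper_width: 0.0941
```

```bash
python3 - <<'E'
from h import *
from cell import r
f=r.grab_frame('wrist');pickle.dump(f,open('w6.pkl','wb'));s=r.grab_frame('top')
im=f['image'][:,:,::-1].copy()
for X,c in(((.56,.0635,.123),(0,255,0)),((.56,.0635,.097),(0,0,255))):
    u=proj(f,X,True);print(u.round(1));cv2.drawMarker(im,tuple(int(k) for k in u),c,0,5)
cv2.imwrite('pics/w6.png',np.hstack([cv2.resize(im[130:290,180:370],(475,400),interpolation=cv2.INTER_CUBIC),cv2.resize(s['image'][170:280,100:190,::-1],(325,400))]))
dl((.56,.0635,.22))
E
```

```text
[280.5 208.6]
[280.4 201. ]
clk 24.4 p [0.5571 0.0642 0.2187] w 0.094 F [ 0.2  0.6 -0.8] j [-0.03  0.49 -0.21  1.75  0.12  0.91 -1.48]
jawaz -68.6 level turn [ 7.66989770e-04 -2.18926230e-24 -2.39920224e-04]
(0.56, 0.0635, 0.22) ->tool [-0.0024 -0.0013  0.0017]
```

View pics/w6.png

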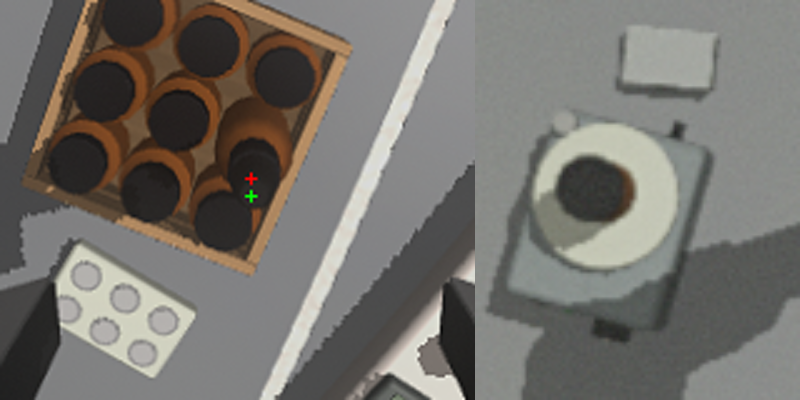

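The jar stands on the stirrer plate. In the wrist crop, the neighbours' lids in the dropper's column are at (223,220) and (284,77), the middle lid is at (178,121), and the collar is around (252,165). I cross-check from these.

```bash
python3 - <<'E'
from h import *
f=pickle.load(open('w6.pkl','rb'))
P=[onz(f,180+(a+.5)/2.5-.5,130+(b+.5)/2.5-.5,.059,True)[:2] for a,b in((223,220),(284,77),(178,121),(151,191),(104,90),(209,46))]
for p in P:print(p.round(4))
print('drop',((P[0]+P[1])/2).round(4))
X=((P[0]+P[1])/2)
dl((.559,.0635,.22),(*X,.067))
E
```

```text
[0.5287 0.0645]
[0.5965 0.0633]
[0.5627 0.0981]
[0.5295 0.0984]
[0.5639 0.1323]
[0.5972 0.0972]
drop [0.5626 0.0639]
clk 24.4 p [0.5571 0.0642 0.2187] w 0.094 F [ 0.2  0.6 -0.8] j [-0.03  0.49 -0.21  1.75  0.12  0.91 -1.48]
jawaz -68.6 level turn [ 7.66989770e-04 -2.18926230e-24 -2.39920224e-04]
(0.559, 0.0635, 0.22) ->tool [-0.0015 -0.0013  0.0014]
(np.float64(0.5625799434988088), np.float64(0.06392288144297976), 0.067) ->tool [-0.005   0.1517  0.0024]
```

>>> {"op": "play_rows", "data": {
  "moves": [
    [[0,0,0],[-0.004,0,0.0015],80],
    [[0,0,0],[-0.004,0.03,0.0015],120],
    [[0,0,0],[-0.004,0.06,0.0015],120],
    [[0,0,0],[-0.004,0.09,0.0015],120],
    [[0,0,0],[-0.004,0.12,0.0015],120],
    [[0,0,0],[-0.004,0.14,0.0015],120],
    [[0,0,0],[-0.004,0.149,0.0015],120],
    [[0,0,0],[-0.004,0.1505,0.0015],120],
    [[0,0,0],[-0.004,0.1505,0.0015],120],
    [[0,0,0],[-0.004,0.1505,0.0015],120],
    [[0,0,0],[-0.004,0.1505,0.0015],120]
  ]
}}

```text
clock: 25.5
ee_pos: [0.5625, 0.0623, 0.0693]
eef_rot: [-0.131, 0.13, -0.695, 0.695]
contact_force: [0.4, 0.4, 0.0]
gripper_width: 0.0499
```

```bash
python3 -c "
from h import *
dl((.5615,.0638,.0675))"
```

```text
clk 25.5 p [0.5625 0.0623 0.0693] w 0.0499 F [0.4 0.4 0. ] j [-0.06  0.7  -0.16  1.87  0.18  0.58 -1.53]
jawaz -68.8 level turn [-5.07825030e-04 -3.43783132e-23 -2.01611491e-03]
(0.5615, 0.0638, 0.0675) ->tool [ 0.0004  0.0018 -0.0017]
```

>>> {"op": "play_rows", "data": {
  "moves": [
    [[0,0,0],[0,0.001,-0.0015],120],
    [[0,0,0],[0,0.001,-0.0015],120],
    [[0,0,0],[0,0.001,-0.0015],170],
    [[0,0,0],[0,0.001,-0.0015],190],
    [[0,0,0],[0,0.001,-0.0015],255],
    [[0,0,0],[0,0.001,-0.0015],255],
    [[0,0,0],[0,0.001,-0.0015],255],
    [[0,0,0],[0,0.001,-0.0015],255],
    [[0,0,0],[0,0.001,-0.0015],255]
  ]
}}

```text
clock: 26.4
ee_pos: [0.5611, 0.0636, 0.0672]
eef_rot: [0.13, -0.13, 0.695, -0.695]
contact_force: [-0.5, 0.5, -0.2]
gripper_width: 0.0239
```

```bash
python3 -c "
from h import *
dl((.437,-.35,.225))"
```

```text
clk 26.4 p [0.5611 0.0636 0.0672] w 0.0239 F [-0.5  0.5 -0.2] j [-0.06  0.7  -0.16  1.87  0.18  0.58 -1.54]
jawaz -68.8 level turn [ 1.93244708e-05  3.52610904e-26 -3.25074865e-05]
(0.437, -0.35, 0.225) ->tool [ 0.2656 -0.1578  0.3406]
```

>>> {"op": "play_rows", "data": {
  "moves": [
    [[0,0,0],[0,0,0],255],
    [[0,0,0],[0,0,0],255],
    [[0,0,0],[0,0,0],255]
  ]
}}

```text
clock: 26.7
ee_pos: [0.5611, 0.0636, 0.0672]
eef_rot: [0.13, -0.13, 0.695, -0.695]
contact_force: [-0.7, 0.2, 0.7]
gripper_width: 0.0238
```

The opening is 23.8 mm against a 21 mm collar, so the tips are resting on the shoulder. I regrip 6 mm higher.

>>> {"op": "play_rows", "data": {
  "moves": [
    [[0,0,0],[0,0,0],165],
    [[0,0,0],[0,0,0],160],
    [[0,0,0],[0,-0.003,0],160],
    [[0,0,0],[0,-0.006,0],160],
    [[0,0,0],[0,-0.006,0],160],
    [[0,0,0],[0,-0.006,0],190],
    [[0,0,0],[0,-0.006,0],255],
    [[0,0,0],[0,-0.006,0],255],
    [[0,0,0],[0,-0.006,0],255],
    [[0,0,0],[0,-0.006,0],255],
    [[0,0,0],[0,-0.006,0],255]
  ]
}}

```text
clock: 27.8
ee_pos: [0.5612, 0.064, 0.0733]
eef_rot: [0.131, -0.13, 0.695, -0.695]
contact_force: [-0.4, 1.4, 3.3]
gripper_width: 0.0202
```

```bash
python3 -c "
from h import *
dl((.437,-.35,.225))"
```

```text
clk 27.8 p [0.5612 0.064  0.0733] w 0.0202 F [-0.4  1.4  3.3] j [-0.06  0.69 -0.16  1.87  0.18  0.59 -1.53]
jawaz -68.7 level turn [ 2.50497250e-04 -1.93174770e-24 -3.99326635e-04]
(0.437, -0.35, 0.225) ->tool [ 0.2658 -0.1519  0.3408]
```

Collar gripped at 20.2 mm. I lift straight up, slowly at first.

>>> {"op": "play_rows", "data": {
  "moves": [
    [[0,0,0],[0,-0.004,0],255],
    [[0,0,0],[0,-0.01,0],255],
    [[0,0,0],[0,-0.018,0],255],
    [[0,0,0],[0,-0.027,0],255],
    [[0,0,0],[0,-0.037,0],255],
    [[0,0,0],[0,-0.049,0],255],
    [[0,0,0],[0,-0.063,0],255],
    [[0,0,0],[0,-0.08,0],255],
    [[0,0,0],[0,-0.1,0],255],
    [[0,0,0],[0,-0.12,0],255],
    [[0,0,0],[0,-0.135,0],255],
    [[0,0,0],[0,-0.135,0],255]
  ]
}}

```text
clock: 29.0
ee_pos: [0.5628, 0.0634, 0.2111]
eef_rot: [-0.132, 0.128, -0.695, 0.695]
contact_force: [0.7, 0.2, -1.2]
gripper_width: 0.0201
```

```bash
python3 - <<'E'
from h import *
from cell import r
s=r.grab_frame('side');pickle.dump(s,open('s7.pkl','wb'))
cv2.imwrite('pics/s7.png',cv2.resize(s['image'][80:300,150:400,::-1],(750,660))[:600])
dl((.437,-.35,.21),(.437,-.35,.0715))
E
```

```text
clk 29.05 p [0.5618 0.0633 0.2096] w 0.0201 F [-0.6  0.3 -0.6] j [-0.03  0.51 -0.2   1.75  0.13  0.89 -1.48]
jawaz -68.8 level turn [-1.08924208e-03 -1.86118942e-24 -2.50573021e-03]
(0.437, -0.35, 0.21) ->tool [ 0.2659 -0.0007  0.3401]
(0.437, -0.35, 0.0715) ->tool [0.2663 0.1378 0.34  ]
```

View pics/s7.png

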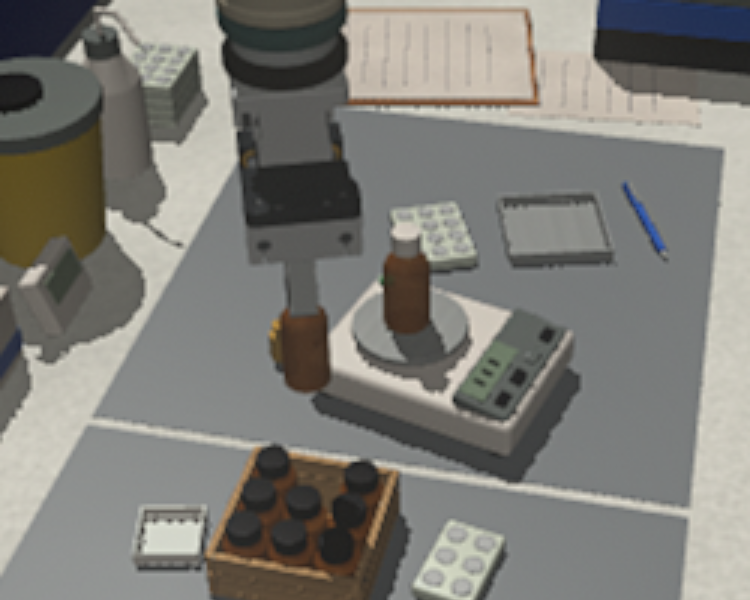

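The dropper is out and upright. Its straight path would pass close to the bottle on the pan (top at 148 mm), so I raise another 55 mm before crossing.

>>> {"op": "play_rows", "data": {
  "moves": [
    [[0,0,0],[0,-0.02,0],255],
    [[0,0,0],[0,-0.045,0],255],
    [[0,0,0],[0.006,-0.055,0.008],255],
    [[0,0,0],[0.025,-0.055,0.032],255],
    [[0,0,0],[0.05,-0.055,0.064],255],
    [[0,0,0],[0.075,-0.055,0.096],255],
    [[0,0,0],[0.1,-0.055,0.128],255],
    [[0,0,0],[0.125,-0.055,0.16],255],
    [[0,0,0],[0.15,-0.055,0.192],255],
    [[0,0,0],[0.175,-0.055,0.224],255],
    [[0,0,0],[0.2,-0.055,0.256],255],
    [[0,0,0],[0.222,-0.055,0.284],255]
  ]
}}

```text
clock: 30.25
ee_pos: [0.4546, -0.2842, 0.2622]
eef_rot: [0.129, -0.13, 0.695, -0.695]
contact_force: [-0.5, 0.3, -0.8]
gripper_width: 0.0201
```

>>> {"op": "play_rows", "data": {
  "moves": [
    [[0,0,0],[0.02,0,0.026],255],
    [[0,0,0],[0.034,0.005,0.044],255],
    [[0,0,0],[0.0435,0.025,0.0555],255],
    [[0,0,0],[0.0435,0.055,0.0555],255],
    [[0,0,0],[0.0435,0.09,0.0555],255],
    [[0,0,0],[0.0435,0.11,0.0555],255],
    [[0,0,0],[0.0435,0.12,0.0555],255],
    [[0,0,0],[0.0435,0.12,0.0555],255],
    [[0,0,0],[0.0435,0.12,0.0555],255],
    [[0,0,0],[0.0435,0.12,0.0555],255]
  ]
}}

```text
clock: 31.25
ee_pos: [0.4373, -0.3497, 0.1443]
eef_rot: [-0.131, 0.13, -0.694, 0.696]
contact_force: [0.6, -0.1, -1.6]
gripper_width: 0.0203
```

```bash
python3 - <<'E'
from h import *
from cell import r
s=r.grab_frame('side');w=r.grab_frame('wrist')
cv2.imwrite('pics/s8.png',np.hstack([cv2.resize(s['image'][60:240,240:390,::-1],(400,480)),cv2.resize(w['image'][120:330,200:375,::-1],(400,480))]))
dl((.437,-.35,.0715))
E
```

```text
clk 31.35 p [ 0.4373 -0.3495  0.1443] w 0.0202 F [-0.   0.2 -0.6] j [ 0.7   0.58 -0.11  1.84  0.09  0.73 -0.66]
jawaz -68.8 level turn [-1.86916110e-03 -1.57278713e-22 -1.12226032e-03]
(0.437, -0.35, 0.0715) ->tool [0.0005 0.0728 0.0002]
```

View pics/s8.png

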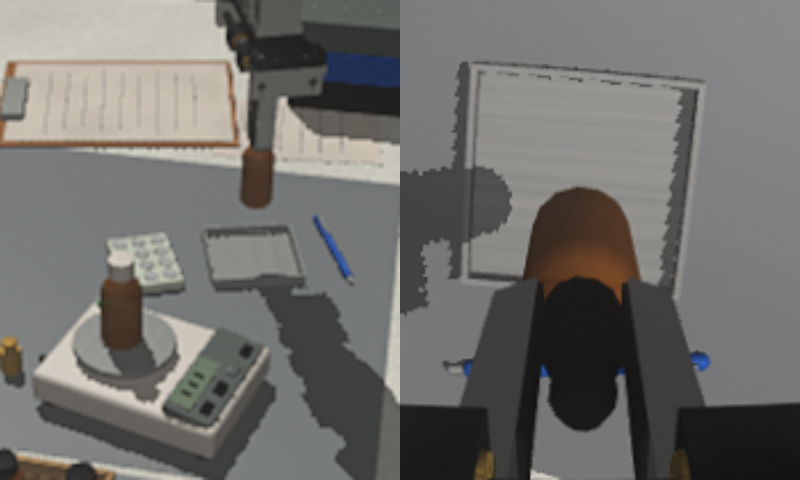

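The dropper hangs upright above the tray. I lower it slowly, with contact expected at about TCP z 0.0713.

>>> {"op": "play_rows", "data": {
  "moves": [
    [[0,0,0],[0,0.015,0],255],
    [[0,0,0],[0,0.04,0],255],
    [[0,0,0],[0,0.06,0],255],
    [[0,0,0],[0,0.068,0],255],
    [[0,0,0],[0,0.071,0],255],
    [[0,0,0],[0,0.0725,0],255],
    [[0,0,0],[0,0.0735,0],255],
    [[0,0,0],[0,0.0735,0],255],
    [[0,0,0],[0,0.0735,0],255]
  ]
}}

```text
clock: 32.25
ee_pos: [0.4372, -0.3493, 0.0713]
eef_rot: [-0.131, 0.13, -0.695, 0.695]
contact_force: [-1.7, 1.0, 6.5]
gripper_width: 0.0203
```

```bash
python3 -c "
from h import *
dl((.437,-.35,.0713))"
```

```text
clk 32.25 p [ 0.4372 -0.3493  0.0713] w 0.0203 F [-1.7  1.   6.5] j [ 0.69  0.68 -0.09  1.89  0.11  0.57 -0.68]
jawaz -68.8 level turn [-1.50642773e-03 -3.83648382e-23 -9.61114594e-04]
(0.437, -0.35, 0.0713) ->tool [ 0.0005 -0.      0.0005]
```

Contact at 6.5 N, at the expected height. I release and rise.

>>> {"op": "play_rows", "data": {
  "moves": [
    [[0,0,0],[0,0,0],180],
    [[0,0,0],[0,0,0],150],
    [[0,0,0],[0,0,0],130],
    [[0,0,0],[0,0,0],120],
    [[0,0,0],[0,0,0],120],
    [[0,0,0],[0,-0.015,0],120],
    [[0,0,0],[0,-0.045,0],120],
    [[0,0,0],[0,-0.085,0],120],
    [[0,0,0],[0,-0.125,0],120],
    [[0,0,0],[0,-0.165,0],120],
    [[0,0,0],[0,-0.165,0],120]
  ]
}}

```text
clock: 33.35
ee_pos: [0.4396, -0.3509, 0.2398]
eef_rot: [-0.133, 0.128, -0.692, 0.698]
contact_force: [1.5, -0.2, 0.4]
gripper_width: 0.05
```

>>> {"op": "play_rows", "data": {
  "moves": [
    [[0,0,0],[0.04,0,0.02],120],
    [[0,0,0],[0.08,0,0.04],120],
    [[0,0,0],[0.1,0,0.07],120],
    [[0,0,0],[0.1,0,0.1],120],
    [[0,0,0],[0.1,0,0.1],120],
    [[0,0,0],[0.1,0,0.1],120],
    [[0,0,0],[0.1,0,0.1],120]
  ]
}}

```text
clock: 34.05
ee_pos: [0.3797, -0.4766, 0.2339]
eef_rot: [0.131, -0.131, 0.696, -0.694]
contact_force: [0.9, 0.7, 0.8]
gripper_width: 0.0495
```

```bash
python3 - <<'E'
from h import *
from cell import r
t=r.grab_frame('top');s=r.grab_frame('side')
hsv=cv2.cvtColor(t['image'],cv2.COLOR_RGB2HSV)
for c,st,l in blobs(cv2.inRange(hsv,(0,0,0),(180,255,60)),80):
    if 110<c[0]<165 and 205<c[1]<240: print('jar lid',onz(t,*c,.135).round(4),st)
# white cap on pan, plates' centres
for c,st,l in blobs(cv2.inRange(t['image'],(150,145,130),(255,255,255)),10):
    if (300<c[0]<335 and 195<c[1]<235): print('cap?',c,st[4],onz(t,*c,.148).round(4))
for n,X in(('bottle cap@pan',(.53,-.12,.148)),('jar lid@plate',(.49,.379,.135)),('pan',(.53,-.12,.054))):print(n,proj(t,X).round(1))
for n in('top',):
  o=pickle.load(open(n+'.pkl','rb'))
  d=np.abs(o['image'].astype(int)-t['image']).max(2)
  for nm,(x,y) in(('p12',(377,212)),('p6',(239,243))):
    print(nm,'mean diff',d[y-18:y+19,x-20:x+21].mean().round(1),(d[y-18:y+19,x-20:x+21]>60).sum())
dl()
A=cv2.resize(t['image'][150:280,95:425,::-1],(800,315),interpolation=cv2.INTER_CUBIC)
B=cv2.resize(s['image'][100:400,150:400,::-1],(238,285))
C=cv2.resize(s['image'][110:220,240:400,::-1],(415,285));D=cv2.resize(s['image'][300:400,190:240,::-1],(142,285))
cv2.imwrite('pics/end.png',np.vstack([A,np.hstack([B,C,D]+[np.zeros((285,5,3),np.uint8)])]))
E
```

```text
jar lid [0.4893 0.3759 0.135 ] [123, 214, 18, 17, 241]
cap? [315.6, 217.5] 1781 [ 0.5144 -0.1156  0.148 ]
cap? [318.2, 210.8] 64 [ 0.5326 -0.1222  0.148 ]
bottle cap@pan [317.4 211.7]
jar lid@plate [130.6 221.6]
pan [314.1 214.4]
p12 mean diff 4.4 0
p6 mean diff 4.7 0
clk 34.15 p [ 0.3799 -0.477   0.2345] w 0.0494 F [-1.1 -0.6  0.1] j [ 0.92  0.54 -0.11  1.6   0.06  1.01 -0.41]
jawaz -68.7 level turn [ 1.14801017e-03 -6.59376318e-24  2.81910303e-06]
```

View pics/end.png

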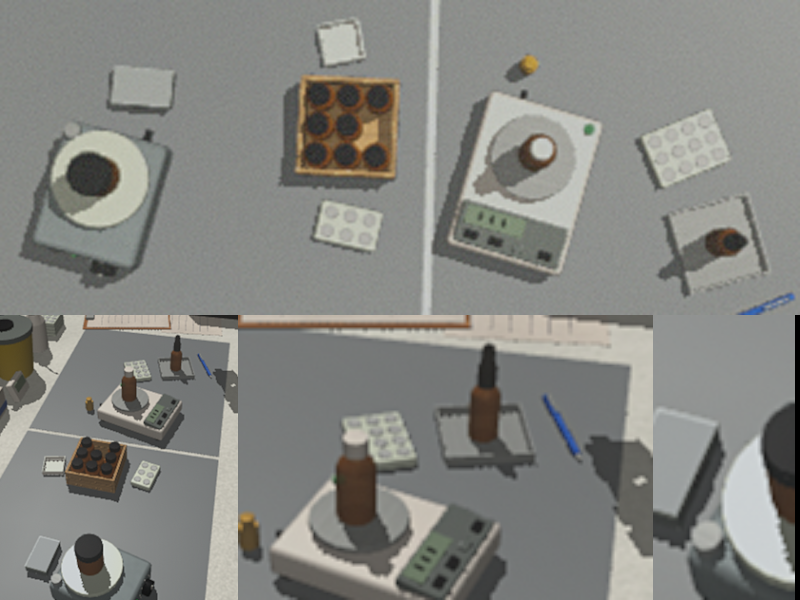

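All three stand upright where they belong. From the top camera the jar is about 3 mm off the plate centre, the bottle cap about 3 mm off the pan centre, and the dropper is near the tray's middle. Neither spot plate shows any change in the image. I hand in.

```bash
python3 -c "
from cell import r
print(r.finish_job())"
```

```text
the job is handed in; nothing more can be done
None
```

I moved the jar from the balance pan to the tray, the bottle from the stirrer to the balance pan, and the jar from the tray to the stirrer plate. I then lifted the dropper bottle from the crate and stood it in the tray. The job was handed in at about 34 s on the robot's clock; no verdict is reported.

**Final positions:**
- **Jar and bottle:** in the last top view, the jar's lid was about 3 mm from the plate centre and the bottle's cap about 3 mm from the pan centre.
- **Dropper:** it was released with the arm within about 2 mm of the measured tray centre. I judged its final position only by eye.
- **Upright:** all three look upright from the top and side cameras.
- **Spot plates:** their image patches show no pixel changed by more than 60 levels since the start.
- **Arm:** it is clear of everything, about 14 cm to the side of the tray.

**Checks that disagreed:**
- **Camera readings:** the wrist and top cameras differed by about 5 mm on the jar's and the bottle's starting positions. I gripped the jar midway between them and the bottle close to the wrist reading.
- **First dropper grip:** the fingers stopped at 23.8 mm on the shoulder, not on the 21 mm collar. I regripped 6 mm higher, at 20.2 mm, before lifting.

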